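# Set the spice mill and hold its cup down against the spring

### The arm

A 6-joint arm with a two-finger parallel gripper is mounted at the origin on the work surface. World frame = base frame: x ahead of the robot, y to its left, z up, the work surface at z = 0. Lengths are in m, angles in rad, forces in N, time in s.
With the tool pointing down it reaches from about 0.35 to 0.85 m from the base axis. Payload 8.1 kg.
Tool frame: the origin (TCP) lies at the centre of the arm's flange, where the gripper is bolted on; the fingertips stand 186 mm ahead of it and the grasp point (between the pads) lies 167 mm ahead of it; z points along the fingers, y is the line along which they close (so a half turn about z gives the same grasp; the last joint's range is limited). The gripper opens to 93 mm and grips with 3 to 60 N. Pads are 15 mm wide; open, the fingers measure 128 mm over their backs; the gripper's body (75 mm by 188 mm) begins 65 mm behind the grasp point.
Start: joints at [1.201, 0.13, 1.488, -0, 1.523, -0.085], TCP at [0.169, 0.576, 0.405] pointing down, gripper open.
Joint ranges: [-2.96, 2.96], [-0.89, 2.26], [0.02, 2.5], [-1.34, 4.48], [0, 2.73], [-2.66, 2.66]. Speed limits (rad/s): [2.39, 2.39, 2.79, 3.14, 3.14, 3.14].

### API

Orientations are given as a rotation vector (axis times angle).
In Python, from plant import robot gives the robot as it stands.
- The arm moves only by the tool apply_moves, never from a script. Its argument "series" is a list of rows, each a list of 2 entries, a list of its own where there are three numbers: the shift along the tool's x, y, z in mm, then the turn, a rotation vector about the tool's x, y, z in rad. A call has 1 to 12 rows; each row shifts and turns the commanded pose from where the row before left it, along the tool's axes as they then stand; what a row does not reach is not made up. A row lasts 1/12 s, in which the tool goes at most 41.7 mm and 7.16 degrees, less where a joint would pass 70% of its speed; a pose out of reach is approached as far as the arm can. A call is refused whole if a number of a shift passes 41.7 or a number of a turn 0.125, either way. A call with a gripper value outside its range is refused whole. "claw" is the opening, from 0 (shut) to 1 (fully open), set as the call begins (left out, the last holds). The fingers move at their own pace and stop on an object; "newtons" is the grip in N (left out, the last holds). Time passes only in rows, so rows that do not move let the fingers close. It gives the time, the measured TCP pose, the force, the opening and the grip force at its end, in the units of the state.
- robot.read_state(): the state, without advancing time (a new reading comes with each control period).
- robot.read_camera(name): name is "side" or "top" or "wrist"; returns (picture, depth): 480x640x3 uint8, blue, green, red; 480x640 float32, m along the optical axis (not along the pixel's ray), 0 where there is no reading.
- robot.calibration(name): a dict with "fx", "fy", "cx", "cy" (pixels), "extrinsics" (4x4, takes a point from world to camera coordinates). Camera axes: x right, y down, z forward; pixel columns grow to the right and rows downward; lengths in m; the calibration is good to about 2 mm. A picture is of the moment at which its call begins: read the wrist's pose just before it. calibration takes no time and is no camera call; for the wrist camera it gives the pose at the moment of the call.
- robot.close_job(): hands the job in; it is judged then, once.
The state is a dict: "t": time; "q": joint angles; "dq": joint speeds; "joint_torque": joint torques, N m; "tool_pos": TCP position; "orientation": TCP orientation; "force": force on the tool from outside, world axes, zero at the start; "wrist_torque": the same for the moment, N m; "opening": finger opening in m; "gripper_force": force on a finger pad.
Only numpy, scipy, OpenCV 4.12 (cv2) and the standard library are available. Lean on these libraries where they do the work, as an engineer would, in place of code of your own. Each camera call takes 0.05 s, during which the arm holds its last target. There are 200 camera calls.

### The job

Set the spice mill's speed knob so that its white pointer is at the longest mark of the scale, then put the steel grinding cup, collar down as it stands, into the mill's well and press it down against the sprung plunger until its flange rests fully on the steel rim. Finish while still holding the cup pressed down there, firmly but without leaning on it with great force; the program ends in that hold. Leave the jars, bowl, spoon and bottle where they are.

Things in the scene. Friction and masses are not known exactly. Their poses are not given: they have to be found in the camera images.
- mill: the motor base of an electric spice mill, a white block fixed to the counter: 150 mm along its x, 270 mm along its y, 75 mm high. Origin at the centre of its underside, z up. Its flat top carries a round well (at y = +55 mm) and the speed knob (at y = -75 mm).
- well (a point): centre of the mouth of the mill's well, at the top face of the steel rim (78 mm above the counter). The rim is a ring, inner diameter 60, outer 84, standing 3 mm proud of the white top; the hole inside it is 57 mm wide and 50 mm deep. The sprung plunger stands in its middle.
- rim: the steel rim round the well's mouth (ring, outer diameter 84 mm, inner 60, 3 mm high, origin at the centre of its underside): the hard stop, on which the flange of the grinding cup comes to rest when the cup is pressed fully down.
- plunger (a joint): how far the sprung plunger (black disc, 32 mm across, in the middle of the well) is pushed down, m. 0 = up, its top 18 mm below the top of the rim; about 0.012 when the cup's flange meets the rim. The spring pushes up with about 4.5 N at 0 and about 12 N at 0.012, so it lifts the cup by itself when the cup is not pressed.
- dial (a joint): angle of the speed knob, rad; it grows clockwise seen from above and stays where it is left. At 0 its white pointer line points to the mill's -x side; at a value v the pointer points along (-cos v, sin v) in the mill's x, y. Its scale has seven black marks on the white top, 30 degrees apart, from v = 0 to v = 3.14; the longest (20 mm, the others 7 mm) is the fifth, at v = 2.094.
- dial_grip (a point): on the speed knob's axis, 112 mm above the counter, at the height to grip. The knob: a black disc 56 mm across, 8 mm thick, with an upright bar across it, 53 mm long, 14 mm thick, top 7 mm above this point. The bar lies along the pointer, a white line on one half of its top and down that end. This point's x axis lies along the bar, away from the pointer. Turns easily (0.04 N m).
- cup_center (a point): the mill's grinding cup, a loose round steel cup standing upside down on its black collar, 115 mm high, 0.2 kg; the point is on its axis half-way up (57.5 mm above its bottom), z up. From the bottom: black collar 52 mm across and 30 mm high (tapered to 42 at the foot), black flange 74 mm across from 30 to 37 mm, plain steel cup 55 mm across from 37 to 104 mm, low dome up to 115 mm. The collar goes into the well; round, so its turn does not matter.
- jar_a_mid (a point): a small square spice jar, clear with a white lid, 54 x 54 x 75 mm, loose, leave it alone; the point is its centre
- jar_b_mid (a point): a second small square spice jar, clear with a white lid, 54 x 54 x 75 mm, loose, leave it alone; the point is its centre
- jar_c_mid (a point): a slightly larger square jar, clear with a white lid, 58 x 58 x 85 mm, loose, leave it alone; the point is its centre
- bowl: a small black bowl, 90 mm across and 40 mm high, loose, leave it alone; origin under its centre
- cruet_mid (a point): an amber oil bottle with a cork, 68 mm across, 170 mm high, loose, leave it alone; the point is its centre
- spoon_grip (a point): a steel spoon, 150 mm long, lying on the counter, leave it alone; the point is on its handle
Mind the look-alikes: they are no part of the job. What is shaped like the part that bears cup_center but blue is not meant.

How it is judged:
By the outcome, as a careful person would: the job done as asked, in the order asked, and still so for the second after the job is handed in, while the arm keeps its last pose, push and grip.
It also fails if it takes over 64 s, if anything falls off the work surface, if the arm or the gripper's body presses on something with over 40 N, if the wrist force passes 120 N, or if a joint passes its speed limit or range.

## Working session

There is one attempt and no reset: what is moved stays moved. The work goes in short steps, Python scripts to look and compute and a tool call to move; the robot and the scene stay as the last step left them, time stands still between calls to the robot, and variables do not carry over. Pictures are saved under pics/ and viewed, at most 10 in all, crops included, and the job is handed in when it is done.

Besides the shell and the picture viewer there is one more tool, called after "Emit:" in YAML: its name, and indented under it one key for each argument. apply_moves: Moves the arm, as the interface text tells. Its arguments: {"type":"object","properties":{"series":{"type":"array"},"claw":{"type":"number"},"newtons":{"type":"number"}},"required":["series"]}

```bash
mkdir -p pics; ls
cat > h.py <<'E'
import numpy as np, cv2
from plant import robot
def grab(n):
    c=robot.calibration(n); p,d=robot.read_camera(n); return p,d,c
def pts(d,c):
    v,u=np.indices(d.shape); X=np.stack([(u-c['cx'])/c['fx']*d,(v-c['cy'])/c['fy']*d,d],-1)
    E=np.array(c['extrinsics']); return (X-E[:3,3])@E[:3,:3]
def ray(u,v,c,z):
    E=np.array(c['extrinsics']); R=E[:3,:3]; o=-R.T@E[:3,3]
    r=R.T@np.array([(u-c['cx'])/c['fx'],(v-c['cy'])/c['fy'],1]); return o+r*(z-o[2])/r[2]
E
python3 - <<'E'
from h import *
for n in('top','side'):
    p,d,c=grab(n); cv2.imwrite(f'pics/{n}.png',p); np.savez(f'{n}.npz',p=p,d=d); print(n,c)
s=robot.read_state(); print(s['t'],s['tool_pos'],s['orientation'],s['force'])
E
```

```text
pics
top {'fx': 435.8958281250203, 'fy': 435.8958281250203, 'cx': 316.01872193014555, 'cy': 237.99063841316774, 'extrinsics': array([[ 0.01975459, -0.99979926, -0.00334505,  0.01249755],
       [-0.98585137, -0.01892177, -0.16655044,  0.59315636],
       [ 0.16645371,  0.00658785, -0.98602726,  0.89432537],
       [ 0.        ,  0.        ,  0.        ,  1.        ]])}
side {'fx': 443.63972608300094, 'fy': 443.63972608300094, 'cx': 320.6008339104441, 'cy': 235.5842781145262, 'extrinsics': array([[-0.96853542, -0.24816715, -0.01876723,  0.57963789],
       [-0.16453272,  0.69505761, -0.69987421,  0.15673203],
       [ 0.1867301 , -0.67476514, -0.71401952,  0.80614858],
       [ 0.        ,  0.        ,  0.        ,  1.        ]])}
0.1 [0.16847166 0.57564658 0.40378579] [-4.45777503e-01 -3.10943735e+00  2.56951412e-03] [ 0.85891671 -0.51101344 -0.34569645]
```

View pics/top.png

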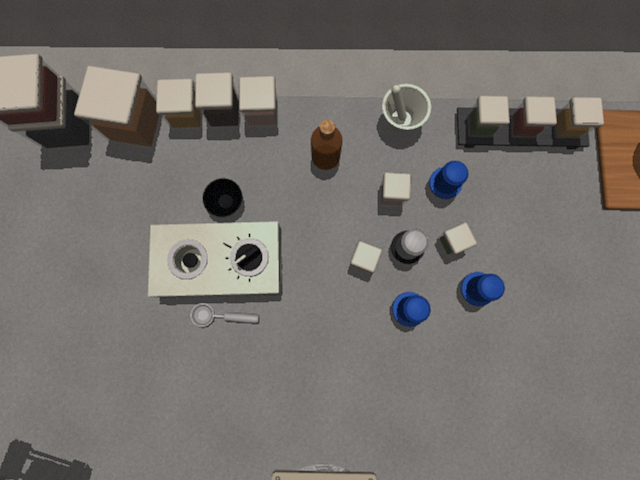

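View pics/side.png

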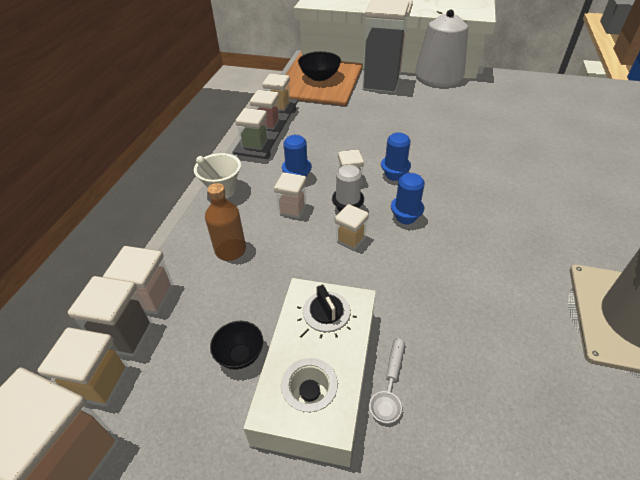

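The cup candidates in the top picture are the grey steel cup with black collar (411,245) and three blue look-alikes (450,178), (483,288) and (411,309). I choose the grey one, which stands between jars at (366,257), (459,238) and (397,187). The knob is at (249,257) and the well at (188,260).

Run:
```python
from h import *
z=np.load('top.npz'); p,d=z['p'],z['d']; c=robot.calibration('top'); P=pts(d,c)
a=cv2.resize(p[215:305,145:285],None,fx=5,fy=5,interpolation=cv2.INTER_CUBIC)
b=cv2.resize(p[165:325,340:510],None,fx=3,fy=3,interpolation=cv2.INTER_CUBIC)
cv2.imwrite('pics/mill.png',a)
W=np.zeros((480,800,3),np.uint8); W[:450,:700]=a; cv2.imwrite('pics/cupc.png',b)
Z=P[...,2]; v,u=np.indices(Z.shape)
m=(abs(Z-.075)<.012)&(u>140)&(u<290)&(v>210)&(v<305)
cs,_=cv2.findContours(m.astype(np.uint8),cv2.RETR_EXTERNAL,cv2.CHAIN_APPROX_NONE)
q=max(cs,key=cv2.contourArea)[:,0]
xy=np.array([ray(a,b,c,.075)[:2] for a,b in q],np.float32)
print('mill',cv2.minAreaRect(xy))
def roi(u0,u1,v0,v1,zl,zh,n):
    m=(u>u0)&(u<u1)&(v>v0)&(v<v1)&(Z>zl)&(Z<zh)
    r=cv2.minAreaRect(P[m][:,:2].astype(np.float32)); print(n,m.sum(),r,Z[m].max())
roi(390,430,228,268,.09,.2,'cup'); roi(345,385,235,280,.06,.1,'jarL'); roi(440,480,220,258,.06,.1,'jarR'); roi(375,415,165,205,.06,.12,'jarU')
roi(390,435,285,330,.07,.2,'blue'); roi(225,272,235,280,.1,.13,'knobbar')
roi(295,350,115,175,.1,.2,'cruet')
```

```text
mill ((0.5427530407905579, 0.23632840812206268), (0.15065445005893707, 0.2713029384613037), 2.6869144439697266)
cup 595 ((0.5795758962631226, -0.17700012028217316), (0.05246320739388466, 0.05419672280550003), 2.167736530303955) 0.11921013484794384
jarL 658 ((0.5535160303115845, -0.08259892463684082), (0.05398593842983246, 0.05408783629536629), 69.51480102539062) 0.08072093890146287
jarR 660 ((0.5964673161506653, -0.28051963448524475), (0.0541178397834301, 0.05322732776403427), 23.944839477539062) 0.08043237001019513
jarU 758 ((0.705229640007019, -0.1461971253156662), (0.0576418973505497, 0.05924593284726143), 87.81438446044922) 0.08958512330238412
blue 675 ((0.44618257880210876, -0.17803768813610077), (0.05324433743953705, 0.053339242935180664), 87.64088439941406) 0.12014759607949126
knobbar 222 ((0.5456123352050781, 0.1618918627500534), (0.014283443801105022, 0.05405883491039276), 39.1213264465332) 0.12407206500740958
cruet 834 ((0.7923776507377625, 0.005789216607809067), (0.06669183820486069, 0.05920594930648804), 86.70267486572266) 0.1742048511873455
```

View pics/mill.png

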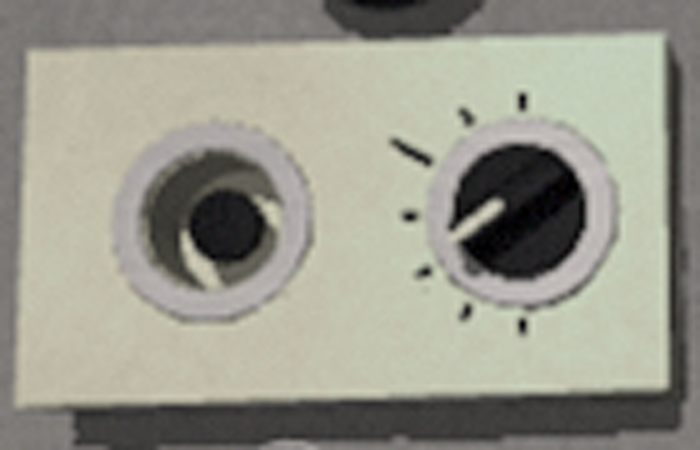

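View pics/cupc.png

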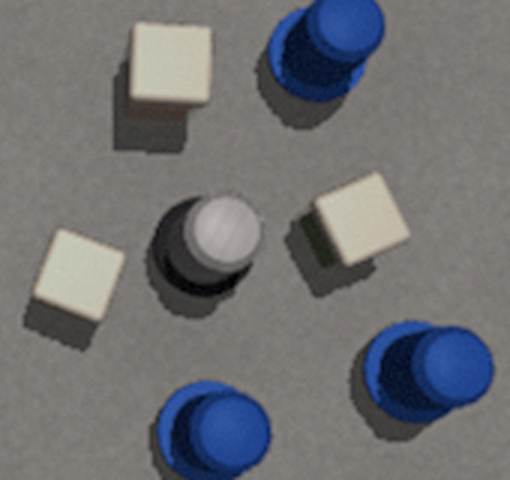

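The mill crop shows the pointer at lower left (about 54° on the scale) and the longest mark at upper left (410,150). The cup crop confirms the grey steel cup with black collar at (222,232). I'll go above the knob first.

Emit:
apply_moves:
  series:
    - [[-12,-7,0],[0,0,0]]
    - [[-24,-14.6,0],[0,0,0]]
    - [[-24,-14.6,0],[0,0,0]]
    - [[-24,-14.6,0],[0,0,0]]
    - [[-24,-14.6,0],[0,0,0]]
    - [[-24,-14.6,0],[0,0,0]]
    - [[-24,-14.6,0],[0,0,0]]
    - [[-24,-14.6,0],[0,0,0]]
    - [[-24,-14.6,0],[0,0,0]]
    - [[-24,-14.6,0],[0,0,0]]
    - [[-24,-14.6,0],[0,0,0]]
    - [[-24,-14.6,0],[0,0,0]]
  claw: 1

```text
t: 1.1
tool_pos: [0.3872, 0.3355, 0.4045]
orientation: [-0.446, -3.11, 0.001]
force: [0.9, 0.8, 0.4]
opening: 0.0927
gripper_force: 0.0
```

Emit:
apply_moves:
  series:
    - [[-24,-14.6,0],[0,0,0]]
    - [[-24,-14.6,0],[0,0,0]]
    - [[-24,-14.6,0],[0,0,0]]
    - [[-24,-14.6,0],[0,0,0]]
    - [[-24,-14.6,0],[0,0,0]]
    - [[-24,-14.6,0],[0,0,0]]
    - [[-24,-14.6,0],[0,0,0]]
    - [[-24,-14.6,0],[0,0,0]]
    - [[-11,-7,0],[0,0,0]]
    - [[0,0,0],[0,0,0.1]]
    - [[0,0,0],[0,0,0.1]]
    - [[0,0,0],[0,0,0.1]]

```text
t: 2.1
tool_pos: [0.5463, 0.1608, 0.4043]
orientation: [-0.914, -3.005, 0.001]
force: [0.1, 0.3, 0.2]
opening: 0.093
gripper_force: 0.0
```

Emit:
apply_moves:
  series:
    - [[0,0,0],[0,0,0.1]]
    - [[0,0,0],[0,0,0.1]]
    - [[0,0,0],[0,0,0.1]]
    - [[0,0,0],[0,0,0]]
    - [[0,0,0],[0,0,0]]
    - [[0,0,0],[0,0,0]]

```text
t: 2.6
tool_pos: [0.5462, 0.1615, 0.4046]
orientation: [-1.34, -2.841, 0.0]
force: [-1.0, -0.2, -0.6]
opening: 0.093
gripper_force: 0.0
```

```bash
cat >> h.py <<'E'
from scipy.spatial.transform import Rotation as Ro
def need(xyz,yaw_y=None,grasp=True):
    "tool-axes shift (mm) and turn about z for the grasp point to reach xyz, y axis at yaw (deg, mod 180)"
    s=robot.read_state(); R=Ro.from_rotvec(s['orientation']).as_matrix()
    g=s['tool_pos']+R[:,2]*(.167 if grasp else 0)
    y=np.degrees(np.arctan2(R[1,1],R[0,1]))
    print('t',round(s['t'],2),'grasp',g.round(4),'yaw_y',y.round(2),'zaxis',R[:,2].round(4),'F',np.round(s['force'],1),'q',np.round(s['q'],2))
    print('shift mm',(R.T@(np.array(xyz)-g)*1000).round(1), 'turn', None if yaw_y is None else np.radians((y-yaw_y+90)%180-90).round(3))
E
python3 - <<'E'
from h import *
p,d,c=grab('wrist'); cv2.imwrite('pics/w1.png',p); P=pts(d,c); np.savez('w1.npz',p=p,d=d,P=P)
Z=P[...,2]; m=(Z>.107)&(Z<.13)&(np.hypot(P[...,0]-.546,P[...,1]-.1617)<.05)
m=m.astype(np.uint8); cs,_=cv2.findContours(m,cv2.RETR_EXTERNAL,cv2.CHAIN_APPROX_NONE)
q=max(cs,key=cv2.contourArea)[:,0]
print(cv2.minAreaRect(np.array([P[b,a,:2] for a,b in q],np.float32)),Z[m>0].max())
need([.546,.1617,.112],39.1)
E
```

```text
((0.5455620884895325, 0.164983868598938), (0.014015390537679195, 0.052886754274368286), 38.58530807495117) 0.1212283677792695
t 2.65 grasp [0.5462 0.1615 0.2377] yaw_y 39.47 zaxis [-2.e-04 -1.e-04 -1.e+00] F [ 0.6  0.5 -0. ] q [ 0.2   0.05  1.57 -0.    1.52 -0.49]
shift mm [  0.3  -0.  125.7] turn 0.006
```

View pics/w1.png

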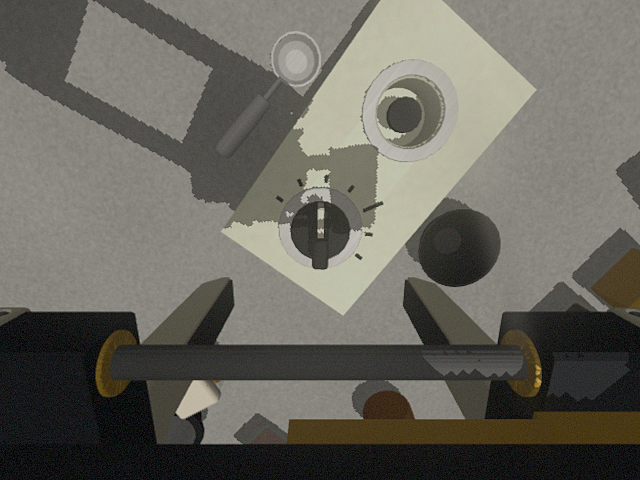

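The wrist picture shows the knob at (320,228) with the bar upright between the open fingers, and the long mark at upper right (372,207). I'll descend onto the bar and grip.

Emit:
apply_moves:
  series:
    - [[2,0.7,10],[0,0,0.01]]
    - [[0,0,20],[0,0,0]]
    - [[0,0,20],[0,0,0]]
    - [[0,0,20],[0,0,0]]
    - [[0,0,20],[0,0,0]]
    - [[0,0,15],[0,0,0]]
    - [[0,0,10],[0,0,0]]
    - [[0,0,7],[0,0,0]]
    - [[0,0,3],[0,0,0]]
    - [[0,0,0],[0,0,0]]
    - [[0,0,0],[0,0,0]]

```text
t: 3.57
tool_pos: [0.546, 0.1637, 0.2805]
orientation: [1.359, 2.832, 0.001]
force: [-0.1, -0.6, 0.1]
opening: 0.0931
gripper_force: 0.0
```

Emit:
apply_moves:
  series:
    - [[0,0,0],[0,0,0]]
    - [[0,0,0],[0,0,0]]
    - [[0,0,0],[0,0,0]]
    - [[0,0,0],[0,0,0]]
    - [[0,0,0],[0,0,0]]
    - [[0,0,0],[0,0,0]]
    - [[0,0,0],[0,0,0]]
    - [[0,0,0],[0,0,0]]
    - [[0,0,0],[0,0,0]]
    - [[0,0,0],[0,0,0]]
    - [[0,0,0],[0,0,0]]
    - [[0,0,0],[0,0,0]]
  claw: 0
  newtons: 12

```text
t: 4.57
tool_pos: [0.5457, 0.1636, 0.2797]
orientation: [-1.359, -2.832, 0.0]
force: [-0.1, 0.3, -0.7]
opening: 0.0178
gripper_force: 0.0
```

Run:
```python
from h import *
s=robot.read_state(); print(s['opening'],s['gripper_force'],s['wrist_torque'])
need([.5456,.1633,.112],-27.3)
# marks in the wrist view: dark on the white top, 36-50 mm from the knob axis
z=np.load('w1.npz'); p,P=z['p'],z['P']; k=np.array([.5456,.1650])
r=np.hypot(*(P[...,:2]-k).transpose(2,0,1)); hsv=p.max(-1)
m=((hsv<75)&(r>.033)&(r<.062)&(abs(P[...,2]-.075)<.006)).astype(np.uint8)
n,l,st,ce=cv2.connectedComponentsWithStats(m)
for i in range(1,n):
    if st[i,4]>8:
        q=P[l==i][:,:2]; c=q.mean(0)-k; print(ce[i].round(),st[i,4],'ang',np.degrees(np.arctan2(c[1],c[0])).round(1),'r',np.ptp(np.hypot(*(q-k).T)).round(4))
```

```text
0.01782768760947607 0.0 [-0.03245174 -0.05981738 -0.01252995]
t 4.57 grasp [0.5457 0.1636 0.1127] yaw_y 38.73 zaxis [-0. -0. -1.] F [-0.1  0.3 -0.7] q [ 0.2   0.14  1.71 -0.    1.29 -0.47]
shift mm [-0.2 -0.2  0.7] turn 1.152
[326. 178.] 15 ang 123.1 r 0.0055
[300. 182.] 25 ang 153.6 r 0.0065
[350. 188.] 22 ang 91.9 r 0.0064
[279. 198.] 24 ang -175.9 r 0.0059
[372. 207.] 55 ang 61.3 r 0.0184
[368. 234.] 16 ang 30.7 r 0.0055
[358. 256.] 17 ang 1.1 r 0.0058
```

Emit:
apply_moves:
  series:
    - [[0,0,0],[0,0,0]]
    - [[0,0,0],[0,0,0]]
    - [[0,0,0],[0,0,0]]
    - [[0,0,0],[0,0,0]]

```text
t: 4.9
tool_pos: [0.5459, 0.1638, 0.2798]
orientation: [1.359, 2.832, 0.001]
force: [3.5, 3.5, -2.8]
opening: 0.0143
gripper_force: 12.0
```

Emit:
apply_moves:
  series:
    - [[0,0,0],[0,0,0.04]]
    - [[0,0,0],[0,0,0.1]]
    - [[0,0,0],[0,0,0.11]]
    - [[0,0,0],[0,0,0.11]]
    - [[0,0,0],[0,0,0.11]]
    - [[0,0,0],[0,0,0.11]]
    - [[0,0,0],[0,0,0.11]]
    - [[0,0,0],[0,0,0.11]]
    - [[0,0,0],[0,0,0.11]]
    - [[0,0,0],[0,0,0.11]]
    - [[0,0,0],[0,0,0.1]]
    - [[0,0,0],[0,0,0.035]]

```text
t: 5.9
tool_pos: [0.5461, 0.1638, 0.2799]
orientation: [2.69, 1.623, 0.003]
force: [4.9, 3.6, -4.9]
opening: 0.0137
gripper_force: 12.0
```

Emit:
apply_moves:
  series:
    - [[0,0,0],[0,0,0]]
    - [[0,0,0],[0,0,0]]
    - [[0,0,0],[0,0,0]]

```text
t: 6.15
tool_pos: [0.5461, 0.1638, 0.2798]
orientation: [2.685, 1.631, 0.003]
force: [5.7, 3.1, -4.1]
opening: 0.0137
gripper_force: 12.0
```

Run:
```python
from h import *
s=robot.read_state(); print(s['opening'],s['gripper_force'],s['wrist_torque'])
need([.5456,.1633,.112],-27.3)
```

```text
0.013741797781694987 11.998319327831268 [ 0.50352055 -0.96463509 -0.02612321]
t 6.15 grasp [0.5463 0.1639 0.1128] yaw_y -27.45 zaxis [ 1.5e-03  6.0e-04 -1.0e+00] F [ 5.7  3.1 -4.1] q [0.2  0.14 1.71 0.   1.29 0.68]
shift mm [-0.9 -0.4  0.8] turn -0.003
```

Emit:
apply_moves:
  series:
    - [[0,0,0],[0,0,0]]
    - [[0,0,0],[0,0,0]]
    - [[0,0,0],[0,0,0]]
    - [[0,0,0],[0,0,0]]
    - [[0,0,-10],[0,0,0]]
    - [[0,0,-25],[0,0,0]]
    - [[0,0,-25],[0,0,0]]
    - [[0,0,-25],[0,0,0]]
    - [[0,0,-25],[0,0,0]]
    - [[0,0,-10],[0,0,0]]
    - [[0,0,0],[0,0,0]]
    - [[0,0,0],[0,0,0]]
  claw: 1

```text
t: 7.15
tool_pos: [0.5457, 0.1636, 0.3998]
orientation: [2.685, 1.631, 0.001]
force: [-0.5, 0.0, -0.5]
opening: 0.0891
gripper_force: 0.0
```

Run:
```python
from h import *
p,d,c=grab('wrist'); P=pts(d,c); Z=P[...,2]
cv2.imwrite('pics/w2.png',p)
m=((Z>.107)&(Z<.13)&(np.hypot(P[...,0]-.546,P[...,1]-.1637)<.05)).astype(np.uint8)
cs,_=cv2.findContours(m,cv2.RETR_EXTERNAL,cv2.CHAIN_APPROX_NONE)
q=max(cs,key=cv2.contourArea)[:,0]; rr=cv2.minAreaRect(np.array([P[b,a,:2] for a,b in q],np.float32)); print(rr)
k=np.array(rr[0])
r=np.hypot(*(P[...,:2]-k).transpose(2,0,1)); h=p.max(-1)
m=((h<75)&(r>.033)&(r<.062)&(abs(Z-.075)<.006)).astype(np.uint8)
n,l,st,ce=cv2.connectedComponentsWithStats(m)
for i in range(1,n):
    if st[i,4]>8:
        q=P[l==i][:,:2]; c=q.mean(0)-k; print(ce[i].round(),st[i,4],'ang',np.degrees(np.arctan2(c[1],c[0])).round(1),'r',np.ptp(np.hypot(*(q-k).T)).round(4))
w=(np.hypot(P[...,0]-k[0],P[...,1]-k[1])<.03)&(Z>.115)&(p.min(-1)>120); a=P[w][:,:2].mean(0)-k; print('pointer',w.sum(),np.degrees(np.arctan2(a[1],a[0])))
# well rim
v=(abs(Z-.078)<.0015)
need([.5796,-.1770,.25],12)
```

```text
((0.5471866726875305, 0.16440705955028534), (0.05344506353139877, 0.01361086405813694), 62.326412200927734)
[318. 173.] 60 ang 63.5 r 0.0178
[292. 187.] 18 ang 94.2 r 0.0058
[344. 188.] 15 ang 32.7 r 0.0057
[274. 206.] 19 ang 124.3 r 0.0057
[362. 206.] 19 ang 2.0 r 0.0061
[268. 231.] 22 ang 153.8 r 0.0059
[276. 254.] 22 ang -176.8 r 0.0063
pointer 99 64.02382289808311
t 7.2 grasp [0.5451 0.1635 0.2314] yaw_y -27.45 zaxis [-1.6e-03 -3.0e-04 -1.0e+00] F [-0.6  0.1 -1. ] q [ 0.2   0.05  1.58 -0.    1.51  0.68]
shift mm [-286.2  187.5  -18.6] turn -0.688
```

View pics/w2.png

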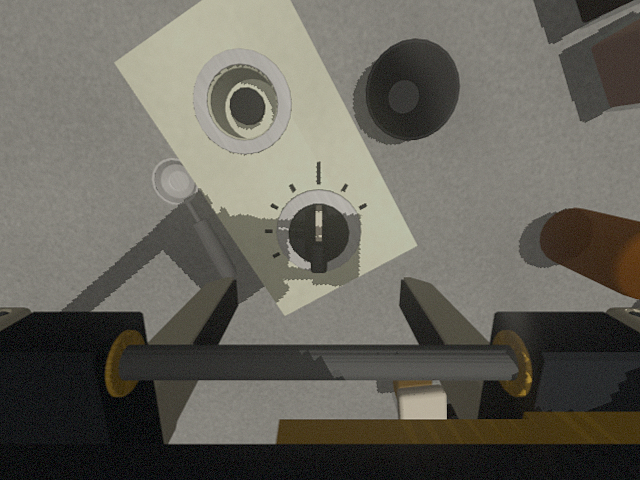

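The picture shows the pointer (318,215) in line with the long mark (318,173), so the knob is set. Next is the cup.

Emit:
apply_moves:
  series:
    - [[-12,8,-4],[0,0,0]]
    - [[-26,17,-4],[0,0,0]]
    - [[-26,17,-4],[0,0,0]]
    - [[-26,17,-4],[0,0,0]]
    - [[-26,17,-3],[0,0,0]]
    - [[-26,17,0],[0,0,0]]
    - [[-26,17,0],[0,0,0]]
    - [[-26,17,0],[0,0,0]]
    - [[-26,17,0],[0,0,0]]
    - [[-26,17,0],[0,0,0]]
    - [[-26,17,0],[0,0,0]]
    - [[-14,9.5,0],[0,0,0]]

```text
t: 8.2
tool_pos: [0.5796, -0.1795, 0.4159]
orientation: [-2.684, -1.627, 0.005]
force: [-0.1, 0.4, -0.7]
opening: 0.0933
gripper_force: 0.0
```

Emit:
apply_moves:
  series:
    - [[0,0,0],[0,0,-0.1]]
    - [[0,0,0],[0,0,-0.1]]
    - [[0,0,0],[0,0,-0.1]]
    - [[0,0,0],[0,0,-0.1]]
    - [[0,0,0],[0,0,-0.1]]
    - [[0,0,0],[0,0,-0.1]]
    - [[0,0,0],[0,0,-0.088]]
    - [[0,0,0],[0,0,0]]
    - [[0,0,0],[0,0,0]]
    - [[0,0,0],[0,0,0]]

```text
t: 9.03
tool_pos: [0.5801, -0.1764, 0.4177]
orientation: [-1.98, -2.437, 0.001]
force: [0.6, -1.0, 0.2]
opening: 0.0932
gripper_force: 0.0
```

Run:
```python
from h import *
p,d,c=grab('wrist'); P=pts(d,c); Z=P[...,2]
cv2.imwrite('pics/w3.png',p)
k=np.array([.5796,-.177])
near=np.hypot(P[...,0]-k[0],P[...,1]-k[1])<.05
for lo,hi in((.09,.13),(.098,.108),(.032,.04)):
    q=P[near&(Z>lo)&(Z<hi)][:,:2].astype(np.float32); print(lo,len(q),cv2.minEnclosingCircle(q) if len(q) else '')
need([.5796,-.1770,.075],12)
```

```text
0.09 2776 ((0.5802754759788513, -0.1751188039779663), 0.027451038360595703)
0.098 541 ((0.5803489089012146, -0.17518524825572968), 0.02744212932884693)
0.032 893 ((0.5803256630897522, -0.17494405806064606), 0.03666926175355911)
t 9.08 grasp [ 0.58   -0.1763  0.251 ] yaw_y 11.84 zaxis [-1.1e-03  5.0e-04 -1.0e+00] F [0.1 0.6 0.4] q [-0.38  0.14  1.45  0.    1.55 -0.59]
shift mm [ -0.7  -0.4 176. ] turn -0.003
```

View pics/w3.png

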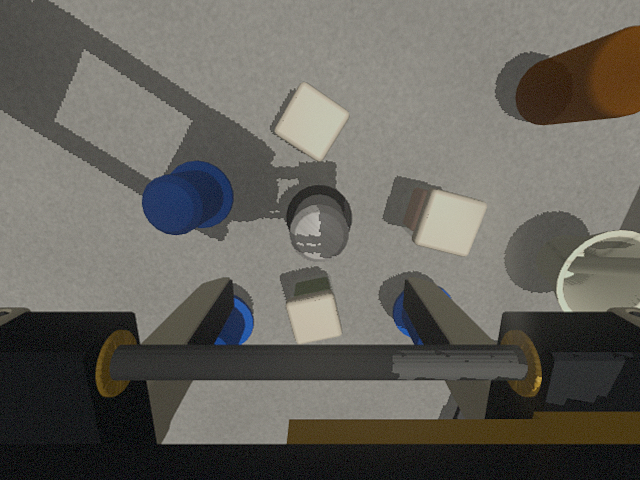

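The grey cup is at (320,230), centred between the fingers. The jars and blue cups are clear of the finger paths, so I'll go down and grip 75 mm above its foot.

Emit:
apply_moves:
  series:
    - [[1,0,10],[0,0,0]]
    - [[0,0,25],[0,0,0]]
    - [[0,0,25],[0,0,0]]
    - [[0,0,25],[0,0,0]]
    - [[0,0,25],[0,0,0]]
    - [[0,0,20],[0,0,0]]
    - [[0,0,20],[0,0,0]]
    - [[0,0,13],[0,0,0]]
    - [[0,0,8],[0,0,0]]
    - [[0,0,5],[0,0,0]]
    - [[0,0,0],[0,0,0]]
    - [[0,0,0],[0,0,0]]

```text
t: 10.08
tool_pos: [0.5804, -0.1758, 0.2435]
orientation: [1.977, 2.44, 0.0]
force: [-0.2, -0.8, 0.3]
opening: 0.0928
gripper_force: 0.0
```

Emit:
apply_moves:
  series:
    - [[0,0,0],[0,0,0]]
    - [[0,0,0],[0,0,0]]
    - [[0,0,0],[0,0,0]]
    - [[0,0,0],[0,0,0]]
    - [[0,0,0],[0,0,0]]
    - [[0,0,0],[0,0,0]]
    - [[0,0,0],[0,0,0]]
    - [[0,0,0],[0,0,0]]
    - [[0,0,0],[0,0,0]]
    - [[0,0,0],[0,0,0]]
    - [[0,0,0],[0,0,0]]
    - [[0,0,0],[0,0,0]]
  claw: 0
  newtons: 45

```text
t: 11.08
tool_pos: [0.5801, -0.1757, 0.2429]
orientation: [1.978, 2.441, 0.0]
force: [-0.6, 0.8, 1.6]
opening: 0.0544
gripper_force: 45.0
```

Emit:
apply_moves:
  series:
    - [[0,0,-3],[0,0,0]]
    - [[0,0,-10],[0,0,0]]
    - [[0,0,-20],[0,0,0]]
    - [[0,0,-20],[0,0,0]]
    - [[0,0,-20],[0,0,0]]
    - [[0,0,-20],[0,0,0]]
    - [[0,0,-20],[0,0,0]]
    - [[0,0,-15],[0,0,0]]
    - [[0,0,-7],[0,0,0]]
    - [[0,0,0],[0,0,0]]
    - [[0,0,0],[0,0,0]]

```text
t: 12.0
tool_pos: [0.58, -0.1756, 0.3776]
orientation: [1.978, 2.441, -0.0]
force: [-0.1, 0.0, -3.0]
opening: 0.0545
gripper_force: 45.0
```

Run:
```python
from h import *
s=robot.read_state(); print(s['opening'],s['gripper_force'])
# well centre from the w1 look and the top view (rim top, 78 mm), averaged with mill geometry
z=np.load('w1.npz'); P=z['P']; p=z['p']; Z=P[...,2]
def rim(P,p,w):
    r=np.hypot(P[...,0]-w[0],P[...,1]-w[1]); m=((r<.04)&(P[...,2]<.06)).astype(np.uint8)
    m2=((r<.05)&(P[...,2]>.0765)&(P[...,2]<.081))
    q=P[m2][:,:2]; print(len(q),cv2.minEnclosingCircle(q.astype(np.float32)))
    h=p.astype(int); g=((r<.055)&(h.max(-1)-h.min(-1)<14)&(h.min(-1)>120)&(P[...,2]>.07)).astype(np.uint8)
    cs,_=cv2.findContours(g,cv2.RETR_EXTERNAL,cv2.CHAIN_APPROX_NONE); c=max(cs,key=cv2.contourArea)[:,0]
    xy=np.array([P[b,a,:2] for a,b in c],np.float32); print('grey',cv2.fitEllipse(xy))
rim(P,p,(.5402,.2913))
t=np.load('top.npz'); rim(pts(t['d'],robot.calibration('top')),t['p'],(.5402,.2913))
need([.5402,.2913,.21])
```

```text
0.054487166894686676 44.99829857406439
3290 ((0.540964663028717, 0.28852179646492004), 0.046783316880464554)
grey ((0.5401479005813599, 0.2933374047279358), (0.08148438483476639, 0.0821104496717453), 72.66898345947266)
667 ((0.5402497053146362, 0.2913868725299835), 0.049721647053956985)
grey ((0.5387356877326965, 0.2923699915409088), (0.08085392415523529, 0.08206547051668167), 12.406579971313477)
t 12.0 grasp [ 0.58   -0.1756  0.2106] yaw_y 11.97 zaxis [ 1.e-04 -1.e-04 -1.e+00] F [-0.1  0.  -3. ] q [-0.38  0.16  1.51 -0.    1.48 -0.59]
shift mm [465.   58.    0.6] turn None
```

Cup lifted and held. Carrying it over the well.

Emit:
apply_moves:
  series:
    - [[14,1.7,0],[0,0,0]]
    - [[28,3.5,0],[0,0,0]]
    - [[29,3.6,0],[0,0,0]]
    - [[29,3.6,0],[0,0,0]]
    - [[29,3.6,0],[0,0,0]]
    - [[29,3.6,0],[0,0,0]]
    - [[29,3.6,0],[0,0,0]]
    - [[29,3.6,0],[0,0,0]]
    - [[29,3.6,0],[0,0,0]]
    - [[29,3.6,0],[0,0,0]]
    - [[29,3.6,0],[0,0,0]]
    - [[29,3.6,0],[0,0,0]]

```text
t: 13.0
tool_pos: [0.5502, 0.1596, 0.3759]
orientation: [-1.976, -2.44, 0.003]
force: [-0.4, -0.1, -2.3]
opening: 0.0542
gripper_force: 45.0
```

Emit:
apply_moves:
  series:
    - [[29,3.6,0],[0,0,0]]
    - [[29,3.6,0],[0,0,0]]
    - [[29,3.6,0],[0,0,0]]
    - [[29,3.6,0],[0,0,0]]
    - [[18,2.6,0],[0,0,0]]
    - [[0,0,0],[0,0,0]]
    - [[0,0,0],[0,0,0]]
    - [[0,0,0],[0,0,0]]

```text
t: 13.67
tool_pos: [0.5398, 0.292, 0.3764]
orientation: [-1.977, -2.441, 0.003]
force: [0.3, -0.1, -1.5]
opening: 0.0538
gripper_force: 45.0
```

Run:
```python
from h import *
need([.540,.293,.21])
p,d,c=grab('wrist'); P=pts(d,c); Z=P[...,2]; cv2.imwrite('pics/w4.png',p)
r=np.hypot(P[...,0]-.54,P[...,1]-.293); h=p.astype(int)
m=(r<.055)&(Z>.0765)&(Z<.082); print(m.sum())
f=(r<.06)&(Z>.155)&(Z<.176); q=P[f]; print('cup flange',len(q),cv2.minEnclosingCircle(q[:,:2].astype(np.float32)) if len(q) else '')
```

```text
t 13.67 grasp [0.5394 0.2918 0.2094] yaw_y 12.0 zaxis [-0.0019 -0.0013 -1.    ] F [ 0.3 -0.1 -1.5] q [ 0.41  0.18  1.48 -0.    1.48  0.2 ]
shift mm [ 1.   0.8 -0.6] turn None
1536
cup flange 2953 ((0.5378834009170532, 0.2965863347053528), 0.03650297969579697)
```

View pics/w4.png

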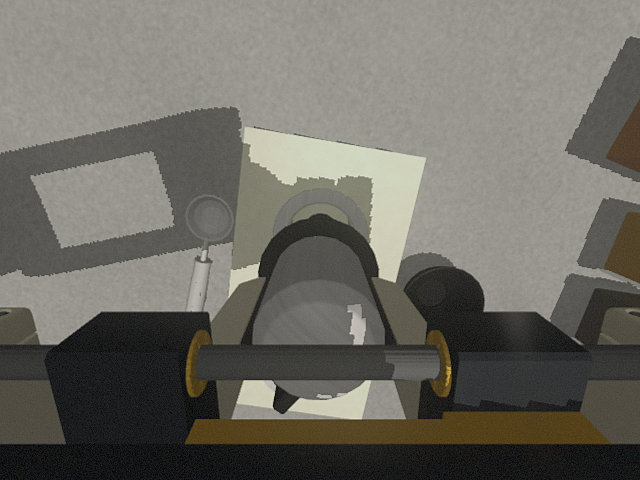

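Run:
```python
from h import *
from scipy.optimize import least_squares
c=robot.calibration('wrist'); p,d,_=grab('wrist'); P=pts(d,c); Z=P[...,2]
need([.540,.293,.21])
def fit(q,R):
    s=least_squares(lambda a:np.hypot(q[:,0]-a[0],q[:,1]-a[1])-R,[.54,.293],loss='soft_l1',f_scale=.001); print(len(q),s.x.round(4),'rms',np.sqrt((s.fun**2).mean()).round(4)); return s.x
hsv=cv2.cvtColor(p,cv2.COLOR_BGR2HSV)
r=np.hypot(P[...,0]-.54,P[...,1]-.293)
g=((hsv[...,1]<14)&(r<.055)&(Z>.07)&(Z<.085)).astype(np.uint8)
g=cv2.morphologyEx(g,cv2.MORPH_OPEN,np.ones((3,3)))
cs,_=cv2.findContours(g,cv2.RETR_EXTERNAL,cv2.CHAIN_APPROX_NONE); k=max(cs,key=cv2.contourArea)[:,0]
q=np.array([ray(a,b,c,.078)[:2] for a,b in k])
e=np.hypot(q[:,0]-.54,q[:,1]-.293); print('rim'); fit(q[e>.037],.042)
f=((r<.06)&(Z>.155)&(Z<.177)).astype(np.uint8)
cs,_=cv2.findContours(f,cv2.RETR_EXTERNAL,cv2.CHAIN_APPROX_NONE); k=max(cs,key=cv2.contourArea)[:,0]
q=np.array([P[b,a] for a,b in k]); print('flange z',np.percentile(q[:,2],[5,50,95]).round(4)); e=np.hypot(q[:,0]-.538,q[:,1]-.2966); fit(q[e>.033],.037)
t=P[(r<.06)&(Z>.2)&(Z<.26)&(hsv[...,2]>90)]; print('dome', len(t), cv2.minEnclosingCircle(t[:,:2].astype(np.float32)),t[:,2].max())
```

```text
t 13.77 grasp [0.5401 0.2912 0.2101] yaw_y 11.92 zaxis [-9.e-04 -7.e-04 -1.e+00] F [-0.2 -0.6 -1.9] q [ 0.41  0.18  1.48 -0.    1.48  0.2 ]
shift mm [1.7 0.3 0.1] turn NoneTraceback (most recent call last):
  File "<stdin>", line 11, in <module>
ValueError: max() iterable argument is empty
```

Run:
```python
from h import *
from scipy.optimize import least_squares
c=robot.calibration('wrist'); p,d,_=grab('wrist'); P=pts(d,c); Z=P[...,2]
def fit(q,R):
    s=least_squares(lambda a:np.hypot(q[:,0]-a[0],q[:,1]-a[1])-R,[.54,.293],loss='soft_l1',f_scale=.001); print(len(q),s.x.round(4),'rms',np.sqrt((s.fun**2).mean()).round(4))
r=np.hypot(P[...,0]-.54,P[...,1]-.293)
print('px',p[195,312],p[195,375],p[170,330],p[205,290],p[205,265],p[205,360])
zs=cv2.medianBlur(Z.astype(np.float32),5); print('z',zs[197,312],zs[170,330],zs[205,290])
g=((zs>(zs[170,330]+.0015))&(zs<.085)&(r<.055)).astype(np.uint8)
cs,_=cv2.findContours(g,cv2.RETR_EXTERNAL,cv2.CHAIN_APPROX_NONE)
k=max(cs,key=cv2.contourArea)[:,0]; q=np.array([ray(a,b,c,.078)[:2] for a,b in k]); e=np.hypot(q[:,0]-.54,q[:,1]-.293); print('rim'); fit(q[e>.037],.042)
f=((r<.06)&(Z>.155)&(Z<.177)).astype(np.uint8)
cs,_=cv2.findContours(f,cv2.RETR_EXTERNAL,cv2.CHAIN_APPROX_NONE); k=max(cs,key=cv2.contourArea)[:,0]
q=np.array([P[b,a] for a,b in k]); print('flange z',np.percentile(q[:,2],[5,50,95]).round(4)); e=np.hypot(q[:,0]-.538,q[:,1]-.2966); fit(q[e>.033],.037)
h=p.max(-1); t=P[(r<.06)&(Z>.2)&(Z<.26)&(h>90)]; print('dome', len(t), cv2.minEnclosingCircle(t[:,:2].astype(np.float32)),t[:,2].max())
```

```text
px [114 119 121] [185 210 207] [189 213 205] [111 116 116] [115 129 130] [110 126 126]
z 0.077524684 0.07439042 0.07747806
rim
149 [0.5407 0.2932] rms 0.001
flange z [0.1654 0.1703 0.1766]
91 [0.5401 0.2906] rms 0.0012
dome 11606 ((0.5378415584564209, 0.2998201847076416), 0.04316522926092148) 0.25992951976962886
```

The rim and flange fits differ by about 2 mm. I'll correct by 2 mm in x and 1 mm in y, then descend.

Emit:
apply_moves:
  series:
    - [[1,0.5,0],[0,0,0]]
    - [[1,0.5,0],[0,0,0]]
    - [[0,0,8],[0,0,0]]
    - [[0,0,12],[0,0,0]]
    - [[0,0,12],[0,0,0]]
    - [[0,0,10],[0,0,0]]
    - [[0,0,7],[0,0,0]]
    - [[0,0,4],[0,0,0]]
    - [[0,0,2],[0,0,0]]
    - [[0,0,0],[0,0,0]]
    - [[0,0,0],[0,0,0]]

```text
t: 14.73
tool_pos: [0.541, 0.2945, 0.3231]
orientation: [1.977, 2.441, 0.001]
force: [0.0, 0.3, -1.7]
opening: 0.0544
gripper_force: 45.0
```

Emit:
apply_moves:
  series:
    - [[0,0,3],[0,0,0]]
    - [[0,0,3],[0,0,0]]
    - [[0,0,3],[0,0,0]]
    - [[0,0,3],[0,0,0]]
    - [[0,0,2],[0,0,0]]
    - [[0,0,1],[0,0,0]]
    - [[0,0,0],[0,0,0]]
    - [[0,0,0],[0,0,0]]

```text
t: 15.4
tool_pos: [0.5408, 0.2944, 0.3077]
orientation: [-1.978, -2.441, 0.0]
force: [0.1, -0.2, -1.5]
opening: 0.0542
gripper_force: 45.0
```

Emit:
apply_moves:
  series:
    - [[-0.7,0,2],[0,0,0]]
    - [[0,0,2],[0,0,0]]
    - [[0,0,2],[0,0,0]]
    - [[0,0,2],[0,0,0]]
    - [[0,0,2],[0,0,0]]
    - [[0,0,2],[0,0,0]]
    - [[0,0,2],[0,0,0]]
    - [[0,0,0],[0,0,0]]
    - [[0,0,0],[0,0,0]]
    - [[0,0,0],[0,0,0]]
  newtons: 55

```text
t: 16.23
tool_pos: [0.5411, 0.2938, 0.2947]
orientation: [1.977, 2.441, 0.001]
force: [-2.7, -2.0, 7.1]
opening: 0.0541
gripper_force: 55.0
```

Emit:
apply_moves:
  series:
    - [[0,0,1],[0,0,0]]
    - [[0,0,1],[0,0,0]]
    - [[0,0,1],[0,0,0]]
    - [[0,0,0],[0,0,0]]
    - [[0,0,0],[0,0,0]]
    - [[0,0,0],[0,0,0]]

```text
t: 16.73
tool_pos: [0.5411, 0.2938, 0.292]
orientation: [1.977, 2.441, 0.001]
force: [-4.2, -2.0, 8.6]
opening: 0.0542
gripper_force: 55.0
```

Emit:
apply_moves:
  series:
    - [[0,0,1],[0,0,0]]
    - [[0,0,0.5],[0,0,0]]
    - [[0,0,0.5],[0,0,0]]
    - [[0,0,0],[0,0,0]]
    - [[0,0,0],[0,0,0]]
    - [[0,0,0],[0,0,0]]

```text
t: 17.23
tool_pos: [0.5411, 0.2938, 0.2908]
orientation: [1.977, 2.441, 0.001]
force: [-7.4, -3.8, 14.6]
opening: 0.0539
gripper_force: 55.0
```

The force has jumped, so the flange is meeting the rim. I'll ease the side force and press a little more.

Emit:
apply_moves:
  series:
    - [[-0.2,-0.5,0],[0,0,0]]
    - [[-0.2,-0.5,0],[0,0,0]]
    - [[0,0,0.5],[0,0,0]]
    - [[0,0,0.5],[0,0,0]]
    - [[0,0,0],[0,0,0]]
    - [[0,0,0],[0,0,0]]
    - [[0,0,0],[0,0,0]]

```text
t: 17.82
tool_pos: [0.5407, 0.2935, 0.2909]
orientation: [1.977, 2.44, 0.004]
force: [-5.7, -2.8, 17.8]
opening: 0.054
gripper_force: 55.0
```

Emit:
apply_moves:
  series:
    - [[-0.2,-0.5,0.5],[0,0,0]]
    - [[0,0,0.5],[0,0,0]]
    - [[0,0,0.5],[0,0,0]]
    - [[0,0,0],[0,0,0]]
    - [[0,0,0],[0,0,0]]
    - [[0,0,0],[0,0,0]]

```text
t: 18.32
tool_pos: [0.5405, 0.2934, 0.2908]
orientation: [1.976, 2.44, 0.006]
force: [-8.4, -3.2, 25.9]
opening: 0.0543
gripper_force: 55.1
```

Run:
```python
from h import *
p,d,c=grab('side'); cv2.imwrite('pics/s2.png',cv2.resize(p[240:470,200:440],None,fx=2.5,fy=2.5,interpolation=cv2.INTER_CUBIC))
need([.54,.293,.124])
P=pts(d,c); Z=P[...,2]; r=np.hypot(P[...,0]-.5405,P[...,1]-.293)
m=(r>.029)&(r<.036)&(Z>.07)&(Z<.095); A=np.c_[P[m][:,:2]-[.5405,.293],np.ones(m.sum())]
print('flange top',m.sum(),np.median(Z[m]),np.linalg.lstsq(A,Z[m],rcond=None)[0])
b=(r>.05)&(r<.06)&(abs(Z-.075)<.008); print('white top',np.median(Z[b]))
```

```text
t 18.37 grasp [0.5411 0.2938 0.1238] yaw_y 11.98 zaxis [ 0.004   0.0021 -1.    ] F [-7.8 -3.4 25.4] q [0.41 0.25 1.57 0.   1.32 0.2 ]
shift mm [-0.5 -1.3 -0.2] turn None
flange top 336 0.08660662492851613 [-7.11797760e-05  8.49873500e-03  8.64338741e-02]
white top 0.07651269978632227
```

View pics/s2.png

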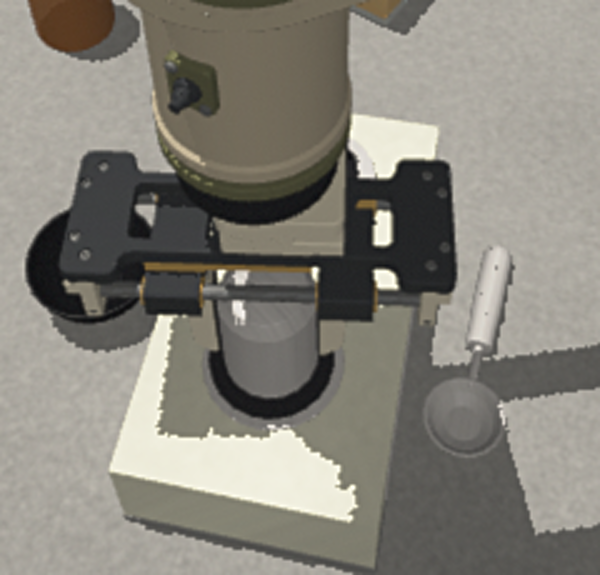

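The crop shows the cup's black flange (270,400) flat on the rim. Its top is 10 mm above the white face, as expected when seated, and the hold pushes with about 25 N. I'm handing in.

```bash
python3 -c "
from plant import robot
print(robot.close_job())"
```

```text
the job is handed in; nothing more can be done
None
```

The knob's pointer is on the longest mark, and the cup sits fully on the rim, held pressed down with about 25 N; the job was handed in at about 18 s with the other items left in place.

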